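Balance the sample jar on the two-pan balance

TASK

The red jar on the balance weighs 120 g. Stand the counterweights that make up 120 g (the brass 100 g one and the small dark grey 20 g one) upright, side by side, on the empty pan, so that the beam floats level. Leave the jar on its pan and the green 50 g weight on the desk.

Things in the scene. Friction and masses are not known exactly. Their poses are not given: they have to be found in the camera images.
- w100_center (a point): 100 g counterweight: brass-coloured upright cylinder, 38 mm diameter up to 28 mm height, then a neck and a knob of 18 mm diameter, 46 mm high in all. Stands on the desk at the start. Point: on its axis, 23 mm above its underside; z is up along the axis.
- w20_center (a point): 20 g counterweight: dark grey steel upright cylinder, 26 mm diameter up to 26 mm height, then a neck and a knob of 18 mm diameter, 42 mm high in all. Stands on the desk at the start. Point: on its axis, 21 mm above its underside; z is up along the axis.
- w50_center (a point): 50 g counterweight, not needed: green upright cylinder, 32 mm diameter up to 27 mm height, then a neck and a knob of 18 mm diameter, 44 mm high in all. Stands on the desk. Point: on its axis, 22 mm above its underside; z is up along the axis.
- weight_pan_top (a point): centre of the top face of the empty pan for the weights: flat rimless steel disc, 112 mm diameter, at the robot's right-hand end of the blue balance. Stays horizontal, moves only up and down: 60 mm above the desk when level, 72 mm at the start (upper stop), 48 mm at its lower stop. y axis: along the beam to the other pan; z up. Where a weight stands on it does not affect the balance.
- jar_pan_top (a point): centre of the top face of the like pan under the jar, 200 mm from the other along +y of the balance; at its lower stop, 48 mm above the desk, at the start. Midway between the pans stands a dial plate with a red pointer, 122 mm high above the desk and 66 mm wide.
- jar_center (a point): red round screw-lid jar, 72 mm diameter, 45 mm high, 120 g, standing on its pan. Point: its centre, half-way up; z up.
- beam (a joint): tilt of the balance beam, rad: 0 is level, -0.12 (start) its stop with the jar's pan down, +0.12 its stop with the weights' pan down. 0.01 rad moves each pan 1 mm. Equal loads float level; a difference of 10 g tilts it by 0.08 rad (soft spring). It settles in about 2 s.
There are look-alikes about, which are no part of the job. There is more than one size of the part that bears w100_center; the job needs the largest.

How it is judged:
By the outcome, as a careful person would: the job done as asked, in the order asked, and still so for the second after the job is handed in, with the robot touching nothing.
It also fails if it takes over 54 s, if anything falls off the work surface, if the arm or the gripper's body presses on something with over 40 N, if the wrist force passes 120 N, or if a joint passes its speed limit or range.

ROBOT

A 6-joint arm with a two-finger parallel gripper is mounted at the origin on a cart in front of the work surface, level with it; the furniture and walls round the work are solid. World frame = base frame: x ahead of the robot, y to its left, z up, the work surface at z = 0. Lengths are in m, angles in degrees, forces in N, time in s.
With the tool pointing down it reaches from about 0.375 to 0.9 m from the base axis. Payload 3.1 kg.
Tool frame: the origin (TCP) lies where the fingers leave the gripper's body, on its centre line; the fingertips stand 70 mm ahead of it and the grasp point (between the pads) lies 51 mm ahead of it; z points along the fingers, y is the line along which they close (so a half turn about z gives the same grasp; the last joint's range is limited). The gripper opens to 87 mm and grips with 3 to 60 N. Pads are 19 mm wide; open, the fingers measure 117 mm over their backs; the gripper's body (75 mm by 190 mm) begins 51 mm behind the grasp point.
Start: joints at [-84.483, 30.224, 82.088, -0, 67.689, -10.227], TCP at [0.17, -0.602, 0.292] pointing down, gripper open.
Joint ranges: [-176.69, 176.69], [-43.24, 126.21], [12.49, 139.97], [-82, 262], [0, 151.66], [-163.58, 163.58]. Speed limits (degrees/s): [159.86, 159.86, 180, 180, 180, 180].

INTERFACE

Orientations are given as a 3x3 rotation matrix whose columns are the frame's x, y, z axes.
In Python, from rig import readout, capture, calibration, bot, look_for gives the robot as it stands. The module is installed in compiled form; this text tells all that it offers.
- The arm moves only by the shell command python3 -m pendant 'ROWS'. ROWS is JSON, a list of rows, each a list of 7 numbers: the shift along the tool's x, y, z normalised to -1 to 1, where 1 is 200 mm, then the turn, a rotation vector about the tool's x, y, z normalised to -1 to 1, where 1 is 180 degrees, then the closure, from -1 (fully open) to 1 (shut). In form: [[dx, dy, dz, ax, ay, az, grip], ...]. A call has 1 to 8 rows; each row is the pose to reach, as a shift and turn from the pose commanded when the call began, along the tool's axes at that moment, turning the shorter way round; what a row does not reach only later rows make up. A row lasts 1/10 s, in which the tool goes at most 50 mm and 8.59 degrees, less where a joint would pass 70% of its speed; a pose out of reach is approached as far as the arm can. A call with a number of a shift or a turn outside -1 to 1 is refused whole. A call with a gripper value outside its range is refused whole. The fingers move at their own pace and stop on an object; the grip force is fixed at half the most. Time passes only in rows, so rows that repeat a pose let the fingers close. It gives the time, the measured TCP pose, the force, the opening and the grip force at its end, in the units of the state.
- readout.read_state(): the state, without advancing time (a new reading comes with each control period).
- capture(name): name is "side" or "top"; returns (picture, depth): 480x640x3 uint8, red, green, blue; 480x640 float32, m along the optical axis (not along the pixel's ray), 0 where there is no reading.
- calibration(name): a dict with "mtx" (3x3 intrinsics, pixels), "k1" (the pictures are not rectified: a ray, as slopes to the right and down, at radius r is drawn at 1 + k1 r^2 times it, then the intrinsics apply), "T" (4x4, takes a point from camera to world coordinates). Camera axes: x right, y down, z forward; pixel columns grow to the right and rows downward; lengths in m; the calibration is good to about 2 mm. A picture is of the moment at which its call begins. calibration takes no time and is no camera call.
- bot.hand_in(): hands the job in; it is judged then, once.
Trained networks look in the newest picture that a camera, given by its name, has taken for a name from the list of things; names that differ only in an ending like _2 or _b are one class to them, and where a whole thing is asked for, a point or a joint stands for the part that bears it (a point fixed in the world has none). Each returns a list of dicts, best first, with "conf" (0 to 1); they miss things now and then, are a little off and sometimes report something else, mostly with a low value. They report only what shows in the picture. A call takes as long as a camera call. They do not tell look-alikes from the thing itself.
- look_for(thing, camera): "extent" ([left, top, right, bottom] in pixels, round what is visible of it).
The state is a dict: "time_s": time; "joint_positions": joint angles; "qvel": joint speeds; "tau": joint torques, N m; "position": TCP position; "tcp_rot": TCP orientation; "force": force on the tool from outside, world axes, zero at the start; "moment": the same for the moment, N m; "opening": opening from 0.0 (shut) to 1.0 (fully open); "grasp_force": force on a finger pad.
Only numpy, scipy, OpenCV 4.12 (cv2) and the standard library are available. Lean on these libraries where they do the work, as an engineer would, in place of code of your own. Each camera call takes 0.05 s, during which the arm holds its last target. There are 200 camera calls.

## Working session

There is one attempt and no reset: what is moved stays moved. The work goes in short steps, Python scripts to look and compute and a shell command to move; the robot and the scene stay as the last step left them, time stands still between calls to the robot, and variables do not carry over. Pictures are saved under pics/ and viewed, at most 10 in all, crops included, and the job is handed in when it is done.

```bash
mkdir -p pics; cat > h.py <<'E'
import numpy as np,cv2
from rig import readout,capture,calibration,bot,look_for
def rays(c,uv):
    k=calibration(c);M=np.array(k["mtx"],float);k1=float(k["k1"])
    return cv2.undistortPoints(np.array(uv,float).reshape(-1,1,2),M,np.array([k1,0,0,0])).reshape(-1,2)
def pt(c,uv,z): # intersect ray with plane z
    T=np.array(calibration(c)["T"]);r=rays(c,uv);d=np.c_[r,np.ones(len(r))]@T[:3,:3].T
    return T[:3,3]+d*((z-T[2,3])/d[:,2])[:,None]
def cloud(c,dep):
    T=np.array(calibration(c)["T"]);h,w=dep.shape;u,v=np.meshgrid(np.arange(w),np.arange(h))
    r=rays(c,np.c_[u.ravel(),v.ravel()]);P=np.c_[r,np.ones(len(r))]*dep.ravel()[:,None]
    return (P@T[:3,:3].T+T[:3,3]).reshape(h,w,3)
E
python3 - <<'E'
from h import *
s=readout.read_state();print(s["time_s"],s["position"],np.round(s["tcp_rot"],3).tolist(),s["opening"])
for c in("top","side"):
    im,d=capture(c);cv2.imwrite(f"pics/{c}0.png",im[:,:,::-1]);np.savez(f"{c}0.npz",im=im,d=d);P=cloud(c,d)
    print(c,np.round(calibration(c)["T"],3).tolist())
    for n in("w100_center","w20_center","w50_center","weight_pan_top","jar_center"):
        for o in look_for(n,c)[:5]:
            e=o["extent"];u=(e[0]+e[2])/2;v=(e[1]+e[3])/2
            print(n,np.round(e),round(o["conf"],2),np.round(P[int(v),int(u)],3))
E
```

```text
0.0 [ 0.16954611 -0.60095811  0.29126122] [[0.962, 0.271, -0.0], [0.271, -0.962, 0.002], [0.0, -0.002, -1.0]] 0.9992177287207531
top [[0.002, -0.999, 0.036, 0.516], [-1.0, -0.002, -0.005, 0.069], [0.005, -0.036, -0.999, 0.936], [0.0, 0.0, 0.0, 1.0]]
w100_center [263. 286. 290. 305.] 0.96 [0.451 0.116 0.048]
w100_center [325. 242. 344. 258.] 0.78 [0.525 0.02  0.032]
w100_center [287. 239. 304. 256.] 0.69 [0.53  0.085 0.019]
w100_center [193. 138. 260. 209.] 0.28 [0.645 0.192 0.097]
w20_center [389. 280. 405. 299.] 0.72 [ 0.461 -0.083  0.041]
w50_center [330. 278. 346. 299.] 0.79 [0.462 0.015 0.044]
weight_pan_top [317. 125. 382. 193.] 0.97 [ 0.671 -0.002  0.075]
jar_center [201. 146. 248. 191.] 0.58 [0.653 0.196 0.093]
jar_center [194. 140. 259. 207.] 0.58 [0.645 0.192 0.097]
side [[0.298, 0.619, -0.727, 1.168], [0.954, -0.178, 0.24, -0.169], [0.02, -0.765, -0.643, 0.633], [0.0, 0.0, 0.0, 1.0]]
w100_center [332. 247. 350. 269.] 0.84 [0.528 0.087 0.02 ]
w100_center [332. 213. 353. 240.] 0.78 [0.458 0.113 0.029]
w100_center [291. 258. 311. 280.] 0.76 [0.533 0.014 0.02 ]
w20_center [222. 237. 239. 268.] 0.92 [ 0.47  -0.089  0.027]
w20_center [330. 213. 351. 239.] 0.5 [0.457 0.109 0.029]
w50_center [280. 227. 298. 256.] 0.57 [0.472 0.012 0.029]
weight_pan_top [280. 282. 356. 342.] 0.55 [ 0.678 -0.002  0.073]
jar_center [416. 247. 464. 294.] 0.91 [0.669 0.186 0.093]
```

View pics/top0.png

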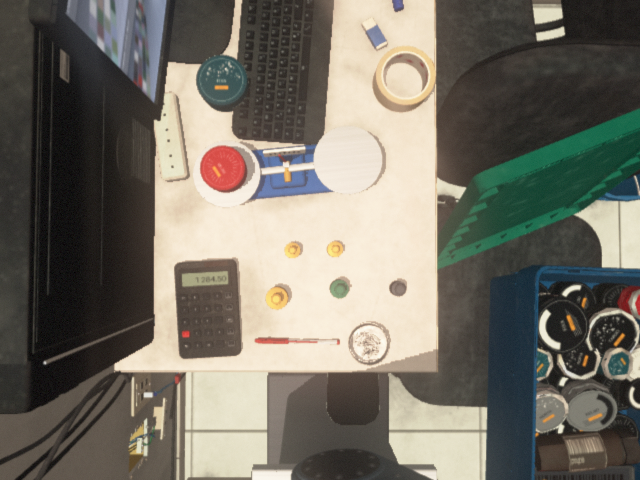

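View pics/side0.png

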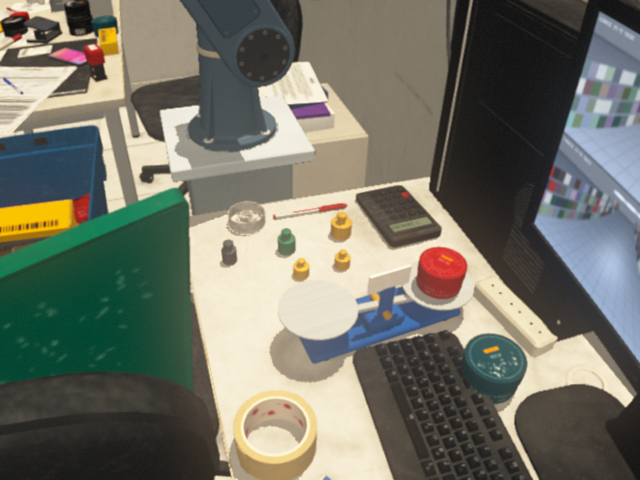

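The top view shows three brass candidates: (277,297), (293,250) and (335,248). The first is clearly the largest, which matches the 38 mm one. Green is at (340,288) and dark grey at (398,288). The empty pan is at (349,160) and the jar at (223,168).

```bash
python3 - <<'E'
from h import *
for c,bx in(("top",dict(A=(255,277,300,318),B=(280,236,308,264),C=(321,234,350,264),g=(326,272,354,304),w20=(384,272,412,304),pan=(314,120,388,200),jar=(190,135,265,210))),
            ("side",dict(A=(322,205,358,245),B=(330,243,354,274),C=(288,255,314,282),g=(274,224,302,260),w20=(218,234,242,270),pan=(275,278,362,345)))):
    D=np.load(f"{c}0.npz");P=cloud(c,D["d"])
    print(c,"desk z",np.median(P[265:275,300:320,2]) if c=="top" else np.median(P[290:300,230:260,2]))
    for n,(l,t,r,b) in bx.items():
        Q=P[t:b,l:r].reshape(-1,3);Q=Q[Q[:,2]>(.06 if n in("pan","jar") else .012)]
        Q=Q[Q[:,2]<.15]
        if len(Q)==0: print(n,"none");continue
        x,y=Q[:,0],Q[:,1];top=Q[Q[:,2]>np.percentile(Q[:,2],97)-.008]
        print(n,len(Q),"bbox mid",np.round([(x.min()+x.max())/2,(y.min()+y.max())/2],3),"size",np.round([np.ptp(x),np.ptp(y)],3),"zmax",round(np.percentile(Q[:,2],97),3),"knob",np.round(np.median(top,0),3))
    if c=="top":
        z=P[:,:,2]; g=(z>.15)&(D["d"]>0)
        for y0 in np.arange(-.9,.5,.1):
            for x0 in np.arange(.2,1,.2):
                m=g&(abs(P[:,:,1]-y0)<.05)&(abs(P[:,:,0]-x0)<.1)
                if m.sum()>20: print("high",round(y0,2),round(x0,2),round(np.percentile(z[m],98),2),end="; ")
        print()
im=np.load("top0.npz")["im"];a=cv2.resize(im[230:320,250:415],None,fx=4,fy=4,interpolation=cv2.INTER_CUBIC)
cv2.imwrite("pics/crop.png",a[:,:,::-1])
E
```

```text
top desk z 0.0006309988450258763
A 397 bbox mid [0.446 0.116] size [0.036 0.035] zmax 0.047 knob [0.446 0.116 0.046]
B 195 bbox mid [0.526 0.091] size [0.026 0.026] zmax 0.035 knob [0.525 0.09  0.033]
C 203 bbox mid [0.528 0.018] size [0.026 0.026] zmax 0.035 knob [0.528 0.018 0.033]
g 279 bbox mid [0.461 0.011] size [0.03  0.031] zmax 0.046 knob [0.461 0.012 0.044]
w20 198 bbox mid [ 0.462 -0.089] size [0.024 0.024] zmax 0.044 knob [ 0.461 -0.089  0.042]
pan 3699 bbox mid [ 0.671 -0.   ] size [0.11  0.109] zmax 0.075 knob [0.672 0.001 0.072]
jar 1719 bbox mid [0.654 0.183] size [0.071 0.103] zmax 0.096 knob [0.655 0.199 0.093]
high -0.4 0.6 0.26; high -0.4 0.8 0.18; high -0.3 0.6 0.26; high -0.3 0.8 0.18; high -0.2 0.6 0.26; high -0.2 0.8 0.15; high -0.1 0.2 0.34; high -0.1 0.6 0.25; high -0.0 0.2 0.33; high 0.1 0.2 0.31; high 0.3 0.4 0.43; high 0.3 0.6 0.43; high 0.3 0.8 0.5; high 0.4 0.2 0.31; high 0.4 0.4 0.43; high 0.4 0.6 0.43; high 0.4 0.8 0.43; 
side desk z -0.0002528722494192781
A 394 bbox mid [0.418 0.117] size [0.097 0.038] zmax 0.046 knob [0.448 0.115 0.044]
B 207 bbox mid [0.525 0.09 ] size [0.031 0.027] zmax 0.034 knob [0.528 0.09  0.032]
C 230 bbox mid [0.566 0.016] size [0.107 0.031] zmax 0.072 knob [0.617 0.007 0.072]
g 328 bbox mid [0.487 0.011] size [0.077 0.032] zmax 0.044 knob [0.464 0.01  0.043]
w20 260 bbox mid [ 0.463 -0.09 ] size [0.024 0.026] zmax 0.043 knob [ 0.464 -0.09   0.041]
pan 3787 bbox mid [0.671 0.   ] size [0.113 0.111] zmax 0.074 knob [ 0.674 -0.001  0.072]
```

View pics/crop.png

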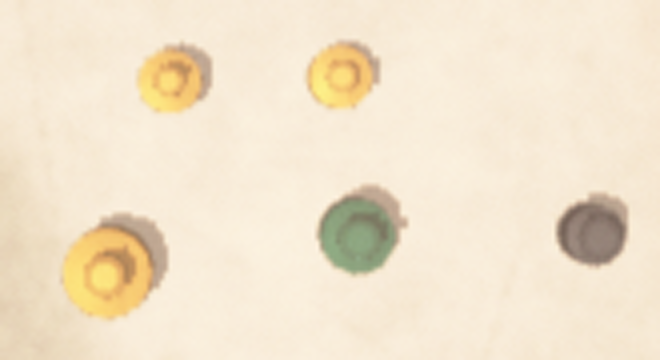

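The crop confirms it: the big brass weight at crop (107,272) is w100 (36–38 mm wide, 46 mm high), and the two at (170,80) and (340,76) are small copies about 34 mm high. I'll move at yaw 90°, so tool x is world y and tool y is world x.

```bash
python3 -m pendant '[[0,0,-0.3,0,0,0,-1],[0,0,-0.45,0,0,0,-1],[0.9,-0.78,-0.45,0,0,-0.413,-1],[0.9,-0.78,-0.45,0,0,-0.413,-1],[0.9,-0.78,-0.45,0,0,-0.413,-1],[0.9,-0.78,-0.45,0,0,-0.413,-1],[0.9,-0.78,-0.45,0,0,-0.413,-1],[0.9,-0.78,-0.45,0,0,-0.413,-1]]'; python3 - <<'E'
from h import *
s=readout.read_state();print(s["position"],np.round(s["tcp_rot"],3).tolist())
P=cloud("top",np.load("top0.npz")["d"]);m=(P[:,:,2]>.06)&(P[:,:,1]>.15)&(P[:,:,0]>.3)&(P[:,:,0]<.6)
print("tower min y",np.percentile(P[m][:,1],[0,1,5]))
m=(P[:,:,2]>.006)&(P[:,:,2]<.05)&(P[:,:,1]>.15)&(P[:,:,0]>.38)&(P[:,:,0]<.55)
print("calc min y,zmax",np.percentile(P[m][:,1],1),np.percentile(P[m][:,2],95))
E
```

```text
time_s: 1.4
position: [0.3024, -0.3977, 0.3825]
tcp_rot: [[0.375, 0.927, 0.001], [0.927, -0.375, 0.003], [0.003, -0.0, -1.0]]
force: [0.3, -1.0, -0.2]
opening: 0.999
grasp_force: 0.0
[ 0.30235421 -0.39773832  0.38247527] [[0.375, 0.927, 0.001], [0.927, -0.375, 0.003], [0.003, -0.0, -1.0]]
tower min y [0.32090189 0.32398355 0.32479074]
calc min y,zmax 0.18359709841359054 0.03567622000987368
```

```bash
python3 -m pendant '[[0.985,0.033,0,0,0,-0.122,-1],[0.985,0.033,0,0,0,-0.122,-1],[0.985,0.033,0,0,0,-0.122,-1],[0.985,0.033,0,0,0,-0.122,-1],[0.985,0.033,0,0,0,-0.122,-1],[0.985,0.033,0,0,0,-0.122,-1]]'
```

```text
time_s: 2.0
position: [0.383, -0.2225, 0.3826]
tcp_rot: [[0.01, 1.0, 0.0], [1.0, -0.01, -0.001], [-0.001, 0.0, -1.0]]
force: [0.2, 0.6, -0.5]
opening: 0.996
grasp_force: 0.0
```

```bash
python3 -m pendant '[[0.9,0.2,0,0,0,0,-0.4],[0.9,0.2,0,0,0,0,-0.4],[0.9,0.2,0,0,0,0,-0.4],[0.9,0.2,0,0,0,0,-0.4],[0.9,0.2,0,0,0,0,-0.4]]' && python3 -m pendant '[[0.79,0.13,0.4,0,0,0,-0.4],[0.79,0.13,0.8,0,0,0,-0.4],[0.79,0.13,0.8,0,0,0,-0.4],[0.79,0.13,0.8,0,0,0,-0.4],[0.79,0.13,0.8,0,0,0,-0.4],[0.79,0.13,0.8,0,0,0,-0.4],[0.79,0.13,0.8,0,0,0,-0.4]]'; python3 - <<'E'
from h import *
im,d=capture("side");cv2.imwrite("pics/s1.png",cv2.resize(im[100:340,180:500],None,fx=2,fy=2)[:,:,::-1])
print(readout.read_state()["position"])
E
```

```text
time_s: 2.5
position: [0.4253, -0.0421, 0.3824]
tcp_rot: [[0.01, 1.0, 0.001], [1.0, -0.01, 0.001], [0.001, 0.001, -1.0]]
force: [0.5, -1.1, -1.5]
opening: 0.718
grasp_force: 0.0
time_s: 3.2
position: [0.4538, 0.1122, 0.222]
tcp_rot: [[0.014, 1.0, -0.001], [1.0, -0.014, -0.001], [-0.001, -0.001, -1.0]]
force: [-0.2, -0.4, -0.7]
opening: 0.699
grasp_force: 0.0
[0.45411301 0.11207521 0.22279489]
```

View pics/s1.png

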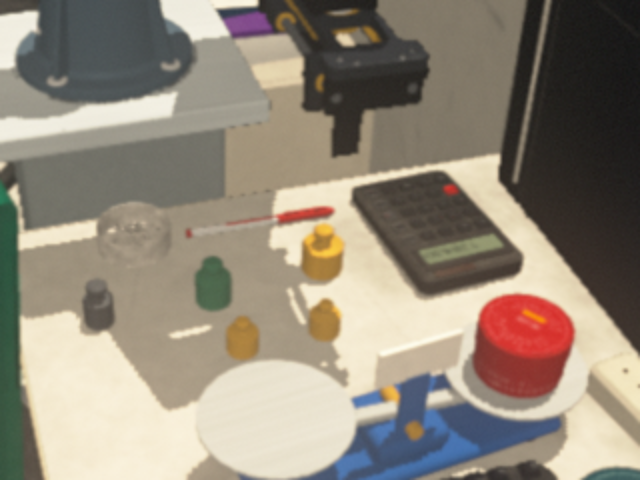

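The picture shows the gripper hovering over the brass weight at (322,252), with its long side and closing axis along world x. The calculator, pen and small weights are clear of the fingers, so I'll descend.

```bash
python3 -m pendant '[[0.018,-0.035,0.2,0,0,0,-0.4],[0.018,-0.035,0.4,0,0,0,-0.4],[0.018,-0.035,0.55,0,0,0,-0.4],[0.018,-0.035,0.65,0,0,0,-0.4],[0.018,-0.035,0.73,0,0,0,-0.4],[0.018,-0.035,0.73,0,0,0,-0.4],[0.018,-0.035,0.73,0,0,0,-0.4]]' && python3 -m pendant '[[0,0,0,0,0,0,0.2],[0,0,0,0,0,0,0.6],[0,0,0,0,0,0,0.6],[0,0,0,0,0,0,0.6],[0,0,0,0,0,0,0.6],[0,0,0,0,0,0,0.6]]'
```

```text
time_s: 3.95
position: [0.4472, 0.1164, 0.0773]
tcp_rot: [[0.014, 1.0, 0.002], [1.0, -0.014, -0.0], [-0.0, 0.002, -1.0]]
force: [-0.0, 0.5, -0.1]
opening: 0.697
grasp_force: 0.0
time_s: 4.55
position: [0.4459, 0.1176, 0.0768]
tcp_rot: [[0.012, 1.0, 0.0], [1.0, -0.012, -0.0], [-0.0, 0.0, -1.0]]
force: [-0.6, 0.1, 5.6]
opening: 0.428
grasp_force: 30.0
```

```bash
python3 -m pendant '[[0,0,-0.2,0,0,0,0.6],[0,0,-0.45,0,0,0,0.6],[0,0,-0.7,0,0,0,0.6],[-0.25,0.25,-0.75,0,0,0,0.6],[-0.5,0.5,-0.75,0,0,0,0.6],[-0.5,0.7,-0.75,0,0,0,0.6],[-0.5,0.85,-0.75,0,0,0,0.6],[-0.5,0.85,-0.75,0,0,0,0.6]]' && python3 -m pendant '[[0,0.28,0.1,0,0,0,0.6],[0,0.28,0.2,0,0,0,0.6],[0,0.28,0.2,0,0,0,0.6],[0,0.28,0.2,0,0,0,0.6]]'
```

```text
time_s: 5.35
position: [0.6212, 0.0128, 0.2267]
tcp_rot: [[0.015, 1.0, 0.01], [1.0, -0.015, -0.002], [-0.002, 0.01, -1.0]]
force: [-0.9, 0.6, -0.4]
opening: 0.424
grasp_force: 30.0
time_s: 5.75
position: [0.6689, 0.0152, 0.185]
tcp_rot: [[0.012, 1.0, -0.005], [1.0, -0.012, 0.001], [0.001, -0.005, -1.0]]
force: [-0.3, -0.1, -1.4]
opening: 0.421
grasp_force: 30.0
```

```bash
python3 -m pendant '[[0.03,0.01,0.06,0,0,0,0.6],[0.03,0.01,0.11,0,0,0,0.6],[0.03,0.01,0.14,0,0,0,0.6],[0.03,0.01,0.155,0,0,0,0.6],[0.03,0.01,0.165,0,0,0,0.6],[0.03,0.01,0.172,0,0,0,0.6],[0.03,0.01,0.172,0,0,0,0.6],[0.03,0.01,0.172,0,0,0,0.6]]'; python3 - <<'E'
from h import *
im,d=capture("side");cv2.imwrite("pics/s2.png",cv2.resize(im[150:350,240:500],None,fx=3,fy=3)[:,:,::-1])
s=readout.read_state();print(s["position"],s["force"])
E
```

```text
time_s: 6.55
position: [0.6729, 0.0205, 0.1521]
tcp_rot: [[0.013, 1.0, 0.001], [1.0, -0.013, -0.0], [-0.0, 0.001, -1.0]]
force: [0.7, -0.4, -1.3]
opening: 0.424
grasp_force: 30.0
[0.67294474 0.02052999 0.15217041] [-0.62351369 -0.80255233 -1.114785  ]
```

View pics/s2.png

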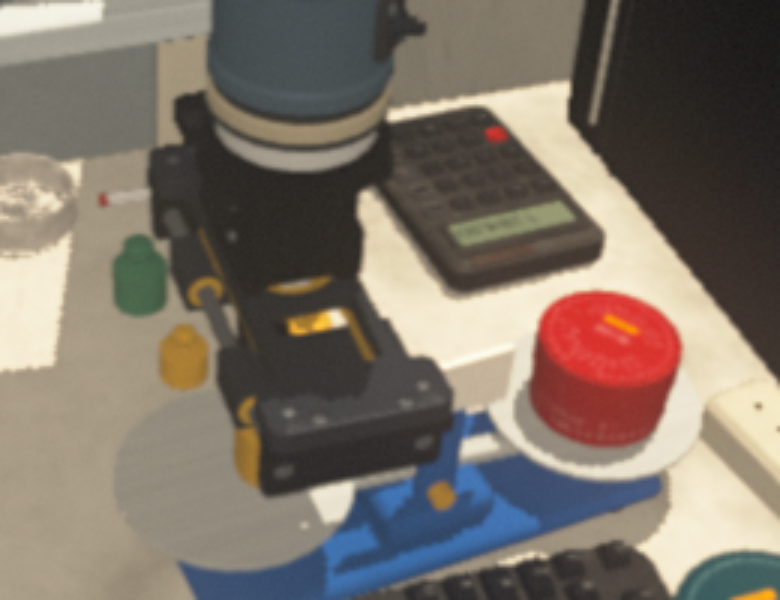

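The gripper is over the pan at about (240,480), clear of the jar and dial. I'll ease down the last 3 mm and release.

```bash
python3 -m pendant '[[0,0,0.008,0,0,0,0.6],[0,0,0.014,0,0,0,0.6],[0,0,0.014,0,0,0,0.6],[0,0,0.014,0,0,0,0.6]]' && python3 -m pendant '[[0,0,0,0,0,0,0],[0,0,0,0,0,0,-0.3],[0,0,0,0,0,0,-0.4],[0,0,0,0,0,0,-0.4],[0,0,-0.05,0,0,0,-0.4],[0,0,-0.2,0,0,0,-0.4],[0,0,-0.4,0,0,0,-0.4],[0,0,-0.6,0,0,0,-0.4]]'
```

```text
time_s: 7.0
position: [0.6727, 0.0206, 0.149]
tcp_rot: [[0.013, 1.0, -0.0], [1.0, -0.013, 0.0], [0.0, -0.0, -1.0]]
force: [0.2, -0.0, -1.2]
opening: 0.427
grasp_force: 30.0
time_s: 7.8
position: [0.6725, 0.0206, 0.2706]
tcp_rot: [[0.013, 1.0, -0.001], [1.0, -0.013, 0.0], [0.0, -0.001, -1.0]]
force: [0.0, -0.3, -0.0]
opening: 0.702
grasp_force: 0.0
```

```bash
python3 -m pendant '[[-0.2,-0.2,0,0,0,0,-0.4],[-0.4,-0.4,0,0,0,0,-0.4],[-0.56,-0.6,0,0,0,0,-0.4],[-0.56,-0.8,0,0,0,0,-0.4],[-0.56,-0.95,0,0,0,0,-0.4],[-0.56,-0.95,0,0,0,0,-0.4],[-0.56,-0.95,0,0,0,0,-0.4]]'; python3 - <<'E'
from h import *
from rig import look_for
im,d=capture("side");cv2.imwrite("pics/s3.png",cv2.resize(im[180:360,200:480],None,fx=2.8,fy=2.8)[:,:,::-1])
P=cloud("side",d)
for n,(l,t,r,b) in dict(w20=(218,234,242,270),w100=(280,240,362,335)).items():
    Q=P[t:b,l:r].reshape(-1,3);z0=.085 if n=="w100" else .012;Q=Q[(Q[:,2]>z0)&(Q[:,2]<.13)]
    if len(Q): print(n,len(Q),np.round([Q.min(0),Q.max(0)],3).tolist(),np.round(np.median(Q,0),3))
print(readout.read_state()["position"])
E
```

```text
time_s: 8.5
position: [0.4816, -0.0893, 0.2702]
tcp_rot: [[0.014, 1.0, 0.003], [1.0, -0.014, -0.001], [-0.001, 0.003, -1.0]]
force: [-1.1, 0.5, -0.3]
opening: 0.7
grasp_force: 0.0
w20 261 [[0.448, -0.103, 0.012], [0.476, -0.077, 0.044]] [ 0.467 -0.091  0.026]
w100 666 [[0.655, 0.001, 0.085], [0.693, 0.038, 0.12]] [0.68  0.016 0.1  ]
[ 0.48261407 -0.08943131  0.27011297]
```

View pics/s3.png

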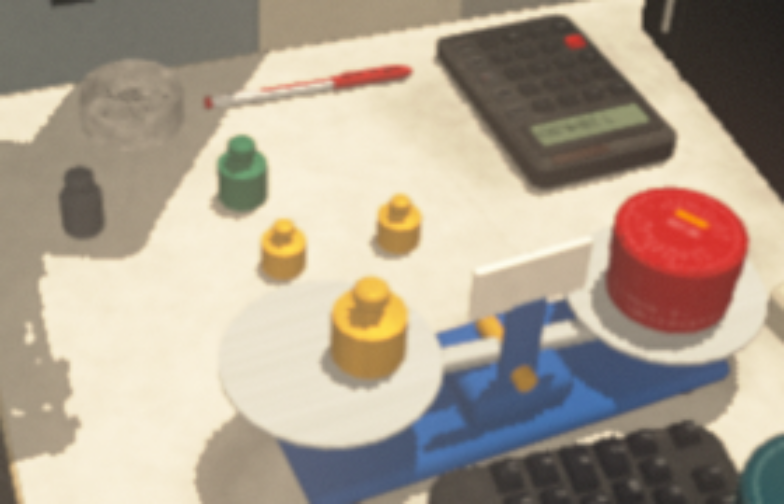

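The big weight stands upright on the pan at crop (368,330), measured at (0.674, 0.020). The beam is still at its stop, and the dark weight at (82,203) is free to grasp.

```bash
python3 -m pendant '[[0,-0.098,0.2,0,0,0,-0.4],[0,-0.098,0.4,0,0,0,-0.4],[0,-0.098,0.6,0,0,0,-0.4],[0,-0.098,0.75,0,0,0,-0.4],[0,-0.098,0.87,0,0,0,-0.4],[0,-0.098,0.965,0,0,0,-0.4],[0,-0.098,0.965,0,0,0,-0.4],[0,-0.098,0.965,0,0,0,-0.4]]' && python3 -m pendant '[[0,0,0,0,0,0,0.2],[0,0,0,0,0,0,0.6],[0,0,0,0,0,0,0.6],[0,0,0,0,0,0,0.8],[0,0,0,0,0,0,0.8],[0,0,0,0,0,0,0.8],[0,0,0,0,0,0,0.8]]'
```

```text
time_s: 9.35
position: [0.463, -0.0888, 0.0757]
tcp_rot: [[0.012, 1.0, 0.001], [1.0, -0.012, -0.0], [-0.0, 0.001, -1.0]]
force: [-0.2, 0.2, 0.3]
opening: 0.7
grasp_force: 0.0
time_s: 10.05
position: [0.4618, -0.0888, 0.0763]
tcp_rot: [[0.013, 1.0, 0.0], [1.0, -0.013, -0.0], [-0.0, 0.0, -1.0]]
force: [0.4, -0.5, 2.9]
opening: 0.289
grasp_force: 30.0
```

```bash
python3 -m pendant '[[0,0,-0.2,0,0,0,0.8],[0,0,-0.45,0,0,0,0.8],[0,0,-0.7,0,0,0,0.8],[0.15,0.25,-0.75,0,0,0,0.8],[0.31,0.5,-0.75,0,0,0,0.8],[0.31,0.7,-0.75,0,0,0,0.8],[0.31,0.9,-0.75,0,0,0,0.8],[0.31,0.9,-0.75,0,0,0,0.8]]' && python3 -m pendant '[[0.01,0.155,0.1,0,0,0,0.8],[0.01,0.155,0.2,0,0,0,0.8],[0.01,0.155,0.2,0,0,0,0.8],[0.01,0.155,0.2,0,0,0,0.8],[0.01,0.155,0.2,0,0,0,0.8]]'
```

```text
time_s: 10.85
position: [0.6486, -0.029, 0.2262]
tcp_rot: [[0.011, 1.0, 0.009], [1.0, -0.011, -0.002], [-0.001, 0.009, -1.0]]
force: [-1.0, -0.5, 0.3]
opening: 0.289
grasp_force: 30.0
time_s: 11.35
position: [0.6732, -0.0276, 0.1869]
tcp_rot: [[0.013, 1.0, 0.001], [1.0, -0.013, -0.0], [-0.0, 0.001, -1.0]]
force: [-0.2, -0.3, -0.3]
opening: 0.286
grasp_force: 30.0
```

```bash
python3 -m pendant '[[0.01,0,0.06,0,0,0,0.8],[0.01,0,0.11,0,0,0,0.8],[0.01,0,0.15,0,0,0,0.8],[0.01,0,0.175,0,0,0,0.8],[0.01,0,0.19,0,0,0,0.8],[0.01,0,0.2,0,0,0,0.8],[0.01,0,0.21,0,0,0,0.8],[0.01,0,0.22,0,0,0,0.8]]' && python3 -m pendant '[[0,0,0.01,0,0,0,0.8],[0,0,0.02,0,0,0,0.8],[0,0,0.03,0,0,0,0.8],[0,0,0.03,0,0,0,0.8],[0,0,0.03,0,0,0,0.8],[0,0,0.03,0,0,0,0.8]]'; python3 - <<'E'
from h import *
im,d=capture("side");cv2.imwrite("pics/s4.png",cv2.resize(im[180:360,230:480],None,fx=3,fy=3)[:,:,::-1])
P=cloud("side",d);Q=P[280:345,275:320].reshape(-1,3);Q=Q[(abs(Q[:,0]-.69)<.03)&(abs(Q[:,1]+.035)<.02)&(Q[:,2]>.03)&(Q[:,2]<.08)]
print(len(Q),np.median(Q[:,2]) if len(Q) else 0)
E
```

```text
time_s: 12.15
position: [0.6738, -0.0255, 0.1422]
tcp_rot: [[0.013, 1.0, 0.001], [1.0, -0.013, -0.0], [-0.0, 0.001, -1.0]]
force: [0.2, -0.8, 0.2]
opening: 0.286
grasp_force: 30.0
time_s: 12.75
position: [0.6735, -0.0254, 0.1361]
tcp_rot: [[0.013, 1.0, -0.0], [1.0, -0.013, 0.0], [0.0, -0.0, -1.0]]
force: [-1.2, -0.5, -0.1]
opening: 0.288
grasp_force: 30.0
417 0.05968491746529181
```

View pics/s4.png

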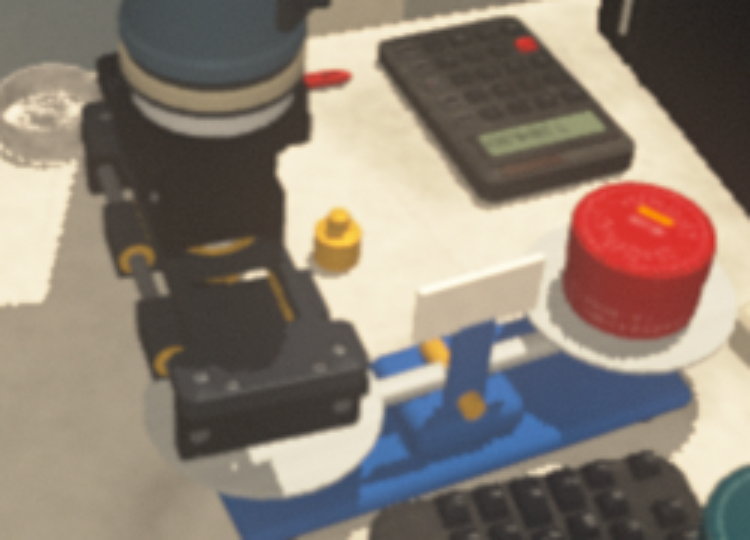

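The pan now measures 0.060 m, which is level. I'll release, lift straight up, then back away.

```bash
python3 -m pendant '[[0,0,0,0,0,0,0.4],[0,0,0,0,0,0,0],[0,0,0,0,0,0,-0.4],[0,0,0,0,0,0,-0.4],[0,0,-0.05,0,0,0,-0.4],[0,0,-0.2,0,0,0,-0.4],[0,0,-0.4,0,0,0,-0.4],[0,0,-0.6,0,0,0,-0.4]]' && python3 -m pendant '[[0,-0.2,0,0,0,0,-0.4],[0,-0.4,0,0,0,0,-0.4],[0,-0.6,0,0,0,0,-0.4],[0,-0.8,0,0,0,0,-0.4],[0,-0.9,0,0,0,0,-0.4],[0,-0.9,0,0,0,0,-0.4],[0,-0.9,0,0,0,0,-0.4],[0,-0.9,0,0,0,0,-0.4]]' && python3 -m pendant '[[0,0,0,0,0,0,-0.4],[0,0,0,0,0,0,-0.4],[0,0,0,0,0,0,-0.4],[0,0,0,0,0,0,-0.4],[0,0,0,0,0,0,-0.4],[0,0,0,0,0,0,-0.4],[0,0,0,0,0,0,-0.4],[0,0,0,0,0,0,-0.4]]' >/dev/null; python3 -m pendant '[[0,0,0,0,0,0,-0.4],[0,0,0,0,0,0,-0.4],[0,0,0,0,0,0,-0.4],[0,0,0,0,0,0,-0.4],[0,0,0,0,0,0,-0.4],[0,0,0,0,0,0,-0.4],[0,0,0,0,0,0,-0.4],[0,0,0,0,0,0,-0.4]]' >/dev/null; python3 - <<'E'
from h import *
im,d=capture("side");cv2.imwrite("pics/s5.png",cv2.resize(im[180:360,200:480],None,fx=2.8,fy=2.8)[:,:,::-1])
P=cloud("side",d)
Q=P[270:355,265:370].reshape(-1,3);R=Q[(Q[:,0]>.70)&(Q[:,0]<.72)&(abs(Q[:,1])<.03)&(Q[:,2]>.03)]
print("pan z",np.median(R[:,2]))
Q=P[230:345,265:370].reshape(-1,3);Q=Q[(Q[:,2]>.068)&(Q[:,2]<.13)]
for n,m in(("w20",Q[:,1]<-.007),("w100",Q[:,1]>=-.007)): print(n,m.sum(),np.round([Q[m].min(0),Q[m].max(0)],3).tolist())
R=P[240:320,400:490].reshape(-1,3);R=R[(R[:,2]>.09)&(R[:,2]<.13)];print("jar top",np.percentile(R[:,2],90))
s=readout.read_state();print(s["time_s"],s["position"])
E
```

```text
time_s: 13.6
position: [0.6733, -0.0253, 0.2575]
tcp_rot: [[0.013, 1.0, -0.001], [1.0, -0.013, 0.0], [0.0, -0.001, -1.0]]
force: [-0.0, -0.3, -0.1]
opening: 0.696
grasp_force: 0.0
time_s: 14.4
position: [0.4955, -0.0236, 0.2568]
tcp_rot: [[0.013, 1.0, 0.003], [1.0, -0.013, -0.001], [-0.001, 0.003, -1.0]]
force: [0.5, -0.2, 0.7]
opening: 0.702
grasp_force: 0.0
pan z 0.059909598889848814
w20 430 [[0.664, -0.039, 0.068], [0.687, -0.014, 0.104]]
w100 752 [[0.654, 0.0, 0.068], [0.693, 0.071, 0.12]]
jar top 0.1060559589814741
16.05 [ 0.49357615 -0.02312039  0.25605914]
```

View pics/s5.png

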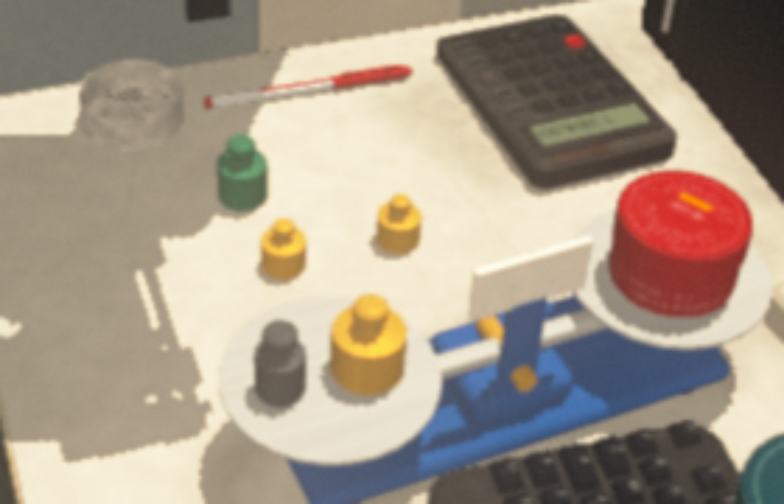

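Both weights stand upright on the pan at crop (280,365) and (368,345). The pan is at 59.9 mm and the jar top at 106 mm, so the beam is level, and the green weight hasn't moved.

```bash
python3 -c "
from rig import bot
print(bot.hand_in())"
```

```text
the job is handed in; nothing more can be done
None
```

The job is done and handed in at about 16 s: the 100 g and 20 g weights stand upright side by side on the pan, the beam floats level (pan measured at 59.9 mm), and the jar and green weight are where they should be.

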